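# Weigh a sample canister on a hand spring scale and sort it

### The arm

A 6-joint arm with a two-finger parallel gripper is mounted at the origin on the work surface. World frame = base frame: x ahead of the robot, y to its left, z up, the work surface at z = 0. Lengths are in m, angles in rad, forces in N, time in s.
With the tool pointing down it reaches from about 0.275 to 0.75 m from the base axis. Payload 10.2 kg.
Tool frame: the origin (TCP) lies between the finger pads; the fingertips stand 17 mm ahead of it and the grasp point (between the pads) lies 2 mm behind it; z points along the fingers, x is the direction in which the jaws open and shut, and the axes are right-handed (so a half turn about z gives the same grasp; the last joint's range is limited). The gripper opens to 85 mm and grips with 20 to 120 N. Pads are 22 mm wide; open, the fingers measure 114 mm over their backs; the gripper's body (76 mm by 85 mm) begins 54 mm behind the grasp point. The pads swing forward as they close: fully open they stand 13 mm farther back than shut.
Start: joints at [-1.452, 0.313, 1.498, -0, 1.331, -0.223], TCP at [0.176, -0.495, 0.248] pointing down, gripper open.
Joint ranges: [-2.94, 2.94], [-0.97, 2.17], [0.19, 2.56], [-1.23, 4.37], [0.02, 3.11], [-2.88, 2.88]. Speed limits (rad/s): [2.39, 2.39, 3.01, 3.14, 3.14, 3.14].

### API

Orientations are given as a rotation vector (axis times angle).
In Python, from rig import * gives the robot as it stands.
- The arm moves only by the shell command python3 -m jog 'ROWS' [FORCE]. ROWS is JSON, one flat list of numbers, 7 for each row, row after row: the shift along the tool's x, y, z in cm, then the turn, a rotation vector about the tool's x, y, z in rad, then the closure, from 0 (fully open) to 1 (shut). A call has 1 to 5 rows; each row is the pose to reach, as a shift and turn from the pose measured when the call began, along the tool's axes at that moment; what a row does not reach only later rows make up. A row lasts 1/10 s, in which the tool goes at most 50 mm and 8.59 degrees, less where a joint would pass 70% of its speed; a pose out of reach is approached as far as the arm can. A call with a gripper value outside its range is refused whole. The fingers move at their own pace and stop on an object; FORCE is the grip in N (left out, the last holds). Time passes only in rows, so rows that repeat a pose let the fingers close. It gives the time, the measured TCP pose, the force and the opening at its end, in the units of the state.
- observe(): the state, without advancing time (a new reading comes with each control period).
- camera(name): name is "side" or "top" or "wrist"; returns (picture, depth): 400x640x3 uint8, red, green, blue; 400x640 float32, m along the optical axis (not along the pixel's ray), 0 where there is no reading.
- camera_params(name): a dict with "mtx" (3x3 intrinsics, pixels), "origin" and "attitude" of the camera in the world. Camera axes: x right, y up, looking along -z (the intrinsics and any distortion apply to the point x, -y, -z); pixel columns grow to the right and rows downward; lengths in m; the calibration is good to about 2 mm. A picture is of the moment at which its call begins: read the wrist's pose just before it. camera_params takes no time and is no camera call; for the wrist camera it gives the pose at the moment of the call.
- finish_job(): hands the job in, once; it reports no verdict.
Trained networks look in the newest picture that a camera, given by its name, has taken for a name from the list of things; names that differ only in an ending like _2 or _b are one class to them, and where a whole thing is asked for, a point or a joint stands for the part that bears it (a point fixed in the world has none). Each returns a list of dicts, best first, with "confidence" (0 to 1); they miss things now and then, are a little off and sometimes report something else, mostly with a low value. They report only what shows in the picture. A call takes as long as a camera call. They do not tell look-alikes from the thing itself.
- regions_of(camera, target): "region" (400x640 bool, what is visible of it) and "bbox" ([left, top, right, bottom] in pixels, round what is visible of it).
The state is a dict: "clock": time; "joint_pos": joint angles; "dq": joint speeds; "tau": joint torques, N m; "tool_pos": TCP position; "eef_rot": TCP orientation; "force": force on the tool from outside, world axes, zero at the start; "moment": the same for the moment, N m; "opening": finger opening in m.
Only numpy, scipy, OpenCV 4.12 (cv2) and the standard library are available. Lean on these libraries where they do the work, as an engineer would, in place of code of your own. Each camera call takes 0.05 s, during which the arm holds its last target. There are 200 camera calls.

### The job

Take the hand spring scale off its stand, hook the sample canister by its wire bail and lift it gently until it hangs just clear of the bench, by no more than 2 cm or so, and hold it still for a good second while you read its weight. Carrying it low on the hook, set it gently and fully home in the green nest if it weighs 600 g or more, or in the red nest if it weighs less, then unhook and hang the scale back on its stand as you found it. Handle the canister by the scale only, keep it upright, never pull the scale to its end stop, and leave the other things on the bench alone.

Things in the scene. Friction and masses are not known exactly. Their poses are not given: they have to be found in the camera images.
- stand: fixed scale stand: grey foot 110 x 120 x 12 mm, post, and on top a fork of two horizontal steel prongs pointing along its -y. Origin at table level, 22 mm from the post's axis towards the tips; z up. Prong tops 165 mm high, gap between prongs 24 mm (centred on x = 0), tips at y = -73 mm, turned up 5 mm; nothing is higher. Open at the tips and above
- stand_seat (a point): midway between the prongs, level with their tops, 40 mm along the stand's -y from its origin: the scale's origin is here when it hangs. To take the scale, lift it 8 mm or more, then slide it out along the stand's -y for 60 mm; hang it back the same way
- scale: hand spring scale, 185 g, hung upright in the fork, axes as the stand's (yaw within 0.05 rad). Origin: on its axis under its shoulder plate (44 x 34 x 5 mm in x, y, z). Above that a yellow rubber grip, 24 mm in x, 32 mm in y, 5 to 51 mm up: grasp it across x from above. Below, a blue body 14 mm in x, 30 mm in y, 80 mm long; its +x face has a red pointer and 11 white marks, 100 g apart, zero on top
- plunger (a joint): stretch of the scale in m: 0 unloaded, grows as the hook is pulled down; 196 N/m, so 1 mm for each 20 g (600 g = 0.030 m), tared for the hook; end stop at 0.050 m (1 kg)
- hook (a point): saddle, the inside bottom of the hook's bowl, on the scale's axis, 133.5 mm below its origin plus the stretch. 5 mm wire in the scale's y-z plane, 17 mm to each side, underside 5 mm below the saddle, tip on the -y side with its top 14 mm above it. A bail enters as the scale moves along its own -y, wire centre 21.5 mm above the saddle (4 mm free above and below) till over the saddle; then raise
- canister: closed steel sample canister with aluminium lid and paper band, diameter 60 mm (lid's rim 62 mm), 44 mm high, with a rigid arched wire bail on top; 400 to 800 g, hidden. Origin at the centre of its underside, z up. At the start it stands on the bench within yellow tape corners
- bail (a point): centre of the bail's wire at the top of its arch, 82 mm above the canister's underside, 38 mm above its lid. The wire is 6 mm thick and arches in the canister's x-z plane, 42 mm between its legs; the hook passes through along the canister's y, either way
- nest_green: fixed green plastic nest 90 x 90 x 16 mm, origin at the centre of its underside on the bench. A round pocket in its top centre, 63 mm wide with a 2 mm chamfer, 10 mm deep (floor 6 mm above the bench): for canisters of 600 g or more
- nest_red: fixed red nest, the same in shape: for canisters below 600 g
- jar: bystander: glass jar with black cap, diameter 48 mm, 75 mm high
- specimen: bystander: brown resin-mounted specimen, diameter 32 mm, 18 mm high
- lens_case: bystander: grey lens case with a yellow ring, diameter 40 mm, 50 mm high
Things that resemble listed ones, but are neither listed nor needed, are in the scene too. Leave any orange look-alike of the canister alone. What is shaped like the scale but turquoise is not meant.

How it is judged:
By the outcome, as a careful person would: the job done as asked, in the order asked, and still so for the second after the job is handed in, with the robot touching nothing.
It also fails if it takes over 72 s, if anything falls off the work surface, if the arm or the gripper's body presses on something with over 40 N, if the wrist force passes 120 N, or if a joint passes its speed limit or range.

## Working session

There is one attempt and no reset: what is moved stays moved. The work goes in short steps, Python scripts to look and compute and a shell command to move; the robot and the scene stay as the last step left them, time stands still between calls to the robot, and variables do not carry over. Pictures are saved under pics/ and viewed, about 8 in all and at most 12, crops included, and the job is handed in when it is done.

```bash
ls; mkdir -p pics; cat > h.py <<'E'
from rig import *
import numpy as np, cv2
from scipy.spatial.transform import Rotation as R
def RT(p):
    a=np.array(p["attitude"],float)
    return (a if a.shape==(3,3) else R.from_rotvec(a).as_matrix()), np.array(p["origin"])
def cloud(depth,p):
    K=np.array(p["mtx"]);M,o=RT(p)
    v,u=np.mgrid[0:depth.shape[0],0:depth.shape[1]]
    c=np.stack([(u-K[0,2])/K[0,0]*depth,-(v-K[1,2])/K[1,1]*depth,-depth],-1)
    return c@M.T+o
def save(n,img): cv2.imwrite("pics/"+n,img[...,::-1])
def tool():
    s=observe(); return np.array(s["tool_pos"]),R.from_rotvec(s["eef_rot"]).as_matrix(),s
def shift(target):
    p,M,s=tool(); return np.round(100*M.T@(np.array(target)-p),2)
E
python3 - <<'E'
from h import *
print(observe())
for n in("side","top","wrist"):
    p=camera_params(n); print(n,p)
    im,d=camera(n); save(n+"0.png",im); np.savez("/tmp/"+n,im=im,d=d,P=cloud(d,p))
    if n=="wrist":continue
    P=cloud(d,p)
    for t in("stand","scale","canister","nest_green","nest_red","jar","specimen","lens_case"):
        for r in regions_of(n,t):
            m=r["region"]&(d>0)
            if m.sum()<5: continue
            q=P[m]; print(n,t,round(r["confidence"],2),[int(x) for x in r["bbox"]],m.sum(),np.round(np.median(q,0),3),np.round(np.percentile(q,2,0),3),np.round(np.percentile(q,98,0),3),im[m].mean(0).astype(int))
a=cv2.imread("pics/side0.png");b=cv2.imread("pics/top0.png")
E
```

```text
pics
{'clock': 0.0, 'joint_pos': array([-1.45239572e+00,  3.13439423e-01,  1.49841353e+00,  1.84486069e-05,
        1.33100760e+00, -2.23389248e-01]), 'dq': array([-1.06488469e-03,  3.27496803e-04,  7.57393136e-04, -7.25275613e-05,
        1.23222889e-03, -6.40214248e-04]), 'tau': array([ 5.64650713e-05, -4.12265539e+01, -2.59741294e+01, -1.96023780e-04,
        4.14313894e-03, -1.85411733e-05]), 'tool_pos': array([ 0.17593665, -0.49440029,  0.24774934]), 'eef_rot': array([-2.56608561e+00,  1.81074901e+00,  1.31113071e-03]), 'force': array([-1.55053299,  0.35998069, -0.28326531]), 'moment': array([0.04588134, 0.0299101 , 0.03650094]), 'opening': 0.08542921287156402}
side {'mtx': array([[451.53108216,   0.        , 316.95370378],
       [  0.        , 451.53108216, 200.45870464],
       [  0.        ,   0.        ,   1.        ]]), 'origin': array([0.25551958, 0.7427056 , 0.73981989]), 'attitude': array([ 0.2403391 , -1.14798521, -2.46616852])}
side stand 0.58 [236, 273, 322, 392] 4379 [0.488 0.388 0.013] [0.441 0.31  0.007] [0.546 0.422 0.166] [121 128 133]
side scale 0.9 [140, 283, 
[... 2457 characters left out ...]
0.482 0.359 0.013] [0.444 0.302 0.008] [0.546 0.416 0.168] [130 132 135]
top jar 0.91 [314, 147, 336, 173] 390 [0.677 0.073 0.074] [0.661 0.05  0.001] [0.703 0.094 0.079] [59 59 61]
top lens_case 0.82 [270, 146, 284, 161] 211 [0.702 0.187 0.049] [0.689 0.172 0.016] [0.722 0.204 0.054] [116 116 117]
top lens_case 0.3 [317, 150, 337, 170] 365 [0.676 0.073 0.074] [0.661 0.053 0.01 ] [0.702 0.093 0.079] [59 60 62]
wrist {'mtx': array([[321.08601709,   0.        , 318.67258076],
       [  0.        , 321.08601709, 204.22950554],
       [  0.        ,   0.        ,   1.        ]]), 'origin': array([ 0.25425295, -0.46608043,  0.37448137]), 'attitude': array([-0.28816481,  0.20358811, -1.21801896])}
```

```bash
python3 - <<'E'
from h import *
a=np.load("/tmp/side.npz");b=np.load("/tmp/top.npz")
A=cv2.resize(a["im"][140:400,130:450],None,fx=1.25,fy=1.25)
B=cv2.resize(b["im"][130:290,150:470],None,fx=1.25,fy=1.25)
C=cv2.resize(a["im"][245:345,255:385],None,fx=3,fy=3,interpolation=cv2.INTER_CUBIC)
D=cv2.resize(b["im"][195:275,160:250],None,fx=3,fy=3,interpolation=cv2.INTER_CUBIC)
o=np.zeros((600,800,3),np.uint8)
o[:325,:400]=A;o[:200,400:800]=B;o[200:440,400:670]=D;o[325:600,:390]=C[:275]
save("c1.png",o)
for n,d in(("side",a),("top",b)):
    P=d["P"];im=d["im"].astype(int)
    z=P[...,2]
    box=lambda x0,x1,y0,y1,z0,z1:(P[...,0]>x0)&(P[...,0]<x1)&(P[...,1]>y0)&(P[...,1]<y1)&(z>z0)&(z<z1)
    f=lambda t,m:print(n,t,m.sum(),np.round(P[m].mean(0),4) if m.sum() else 0,[np.round(np.array(x),3).tolist() for x in ([cv2.minAreaRect(P[m][:,:2].astype(np.float32)*1000)[i] for i in (0,1)]+[[cv2.minAreaRect(P[m][:,:2].astype(np.float32)*1000)[2]]])] if m.sum()>3 else 0)
    f("grip top",box(.44,.54,.28,.40,.205,.23))
    f("prong",box(.42,.56,.25,.45,.155,.175))
    f("foot",box(.40,.58,.25,.46,.006,.018))
    m=box(.49,.57,-.01,.075,.06,.09)
    f("bail",m); 
    q=P[m];u=np.linalg.svd(q[:,:2]-q[:,:2].mean(0))[2][0];print(u,np.degrees(np.arctan2(u[1],u[0])),np.percentile(q[:,2],98),(q[:,:2]-q[:,:2].mean(0))@u.T if 0 else '')
    m=box(.48,.58,-.02,.085,.036,.052);f("lid",m)
    f("gn",box(.56,.70,-.24,-.10,.011,.022));f("rn",box(.36,.49,-.27,-.14,.011,.022))
E
```

```text
side grip top 321 [0.4923 0.3412 0.2142] [[493.243, 338.518], [32.339, 23.935], [86.197]]
side prong 1139 [0.4907 0.3726 0.1654] [[492.954, 356.818], [105.066, 49.961], [87.39]]
side foot 3076 [0.4861 0.3714 0.012 ] [[494.329, 363.18], [121.19, 110.43], [88.132]]
side bail 71 [0.5307 0.0343 0.0759] [[531.444, 33.841], [8.466, 46.758], [83.856]]
[-0.99169782  0.12859021] 172.61186630508584 0.08561421401965698 
side lid 422 [0.5315 0.038  0.0438] [[532.23, 33.74], [60.444, 61.981], [54.175]]
side gn 498 [ 0.6279 -0.1696  0.0158] [[628.502, -172.525], [95.57, 92.198], [87.578]]
side rn 552 [ 0.4273 -0.2002  0.0159] [[428.328, -202.945], [96.572, 91.491], [84.572]]
top grip top 195 [0.493  0.3346 0.2153] [[493.201, 335.835], [32.824, 23.084], [88.436]]
top prong 613 [0.4926 0.3636 0.1662] [[493.847, 354.873], [104.159, 49.816], [88.915]]
top foot 1480 [0.4882 0.3527 0.012 ] [[489.526, 350.199], [179.655, 155.992], [86.453]]
top bail 50 [0.5301 0.0312 0.0791] [[531.268, 30.958], [5.737, 46.436], [81.131]]
[-0.98712122  0.15997403] 170.79461130714427 0.08559589244066713 
top lid 460 [0.5308 0.0311 0.0445] [[530.778, 30.946], [60.431, 60.311], [43.297]]
top gn 825 [ 0.6278 -0.1738  0.0161] [[628.002, -174.281], [91.32, 90.668], [89.304]]
top rn 865 [ 0.4267 -0.2055  0.0164] [[426.871, -206.334], [92.368, 89.925], [84.285]]
```

View pics/c1.png

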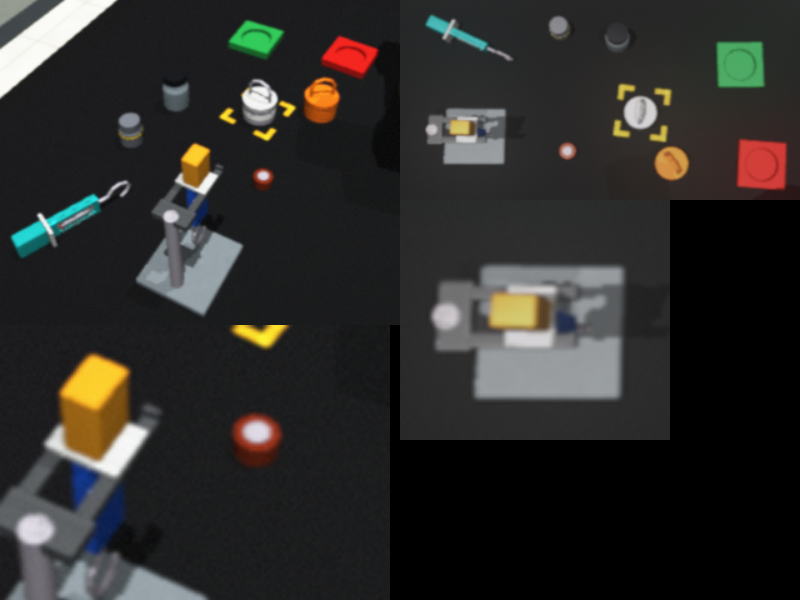

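Picture 1 shows the yellow-grip scale in the fork (side about 283,300, fork tips towards world -y), the white canister in its tape corners (top 339,220), and the orange decoy at (368,260). The turquoise decoy scale lies flat and both nests are visible. Heights match the text: grip top 0.215, bail top 0.085, nest tops 0.016. I'll move above the scale now.

```bash
cat >> h.py <<'E'
def plan(pos,yaw):
    p,M,s=tool(); T=np.array([[np.cos(yaw),np.sin(yaw),0],[np.sin(yaw),-np.cos(yaw),0],[0,0,-1]])
    print("t",round(s["clock"],2),"tcp",np.round(p,4),"open",round(s["opening"],4),"F",np.round(s["force"],2),"q",np.round(s["joint_pos"],2))
    print("shift cm",np.round(100*M.T@(np.array(pos)-p),2),"turn",np.round(R.from_matrix(M.T@T).as_rotvec(),3))
E
python3 -m jog '[0,0,-5,0,0,-0.75, 0,0,-5,0,0,-0.75, 0,0,-5,0,0,-0.75, 0,0,-5,0,0,-0.75, 0,0,-5,0,0,-0.75]' 2>&1 | sed 's/^/ /' 
sed -i 's/0,0,-0.75/0,0,-0.75/' /dev/null
sed -n 1p /dev/null
```

```text
$: bad valuesed: couldn't edit /dev/null: not a regular file
```

```bash
python3 -m jog '[0,0,-5,0,0,-0.75,0, 0,0,-5,0,0,-0.75,0, 0,0,-5,0,0,-0.75,0, 0,0,-5,0,0,-0.75,0, 0,0,-5,0,0,-0.75,0]'
python3 -m jog '[0,0,0,0,0,-0.444,0, 0,0,0,0,0,-0.444,0, 0,0,0,0,0,-0.444,0, 0,0,0,0,0,-0.444,0]'
python3 -c "from h import *; plan([.493,.337,.30],-.035)"
```

```text
clock: 1.45
tool_pos: [0.176, -0.4946, 0.2983]
eef_rot: [3.054, -0.736, 0.0]
force: [0.3, 0.4, -0.4]
opening: 0.085
clock: 1.85
tool_pos: [0.1759, -0.4946, 0.2983]
eef_rot: [-3.141, 0.043, 0.0]
force: [0.1, -0.1, -0.4]
opening: 0.0854
t 1.85 tcp [ 0.1759 -0.4946  0.2983] open 0.0854 F [ 0.07 -0.14 -0.41] q [-1.45  0.28  1.41 -0.    1.45 -1.42]
shift cm [ 29.41 -84.    -0.17] turn [-0.     0.     0.008]
```

```bash
python3 -m jog '[1.5,-4.2,0,0,0,0,0, 2.9,-8.4,0,0,0,0,0, 4.4,-12.6,0,0,0,0,0, 5.9,-16.8,0,0,0,0,0, 7.35,-21,0,0,0,0,0]' >/dev/null
python3 -m jog '[1.5,-4.2,0,0,0,0,0, 2.9,-8.4,0,0,0,0,0, 4.4,-12.6,0,0,0,0,0, 5.9,-16.8,0,0,0,0,0, 7.35,-21,0,0,0,0,0]' >/dev/null
python3 -m jog '[1.5,-4.2,0,0,0,0,0, 2.9,-8.4,0,0,0,0,0, 4.4,-12.6,0,0,0,0,0, 5.9,-16.8,0,0,0,0,0, 7.35,-21,0,0,0,0,0]' >/dev/null
python3 -m jog '[1.5,-4.2,0,0,0,0,0, 2.9,-8.4,0,0,0,0,0, 4.4,-12.6,0,0,0,0,0, 5.9,-16.8,0,0,0,0,0, 7.35,-21,0,0,0,0,0]' >/dev/null
python3 - <<'E'
from h import *
plan([.493,.337,.195],-.035)
p=camera_params("wrist");im,d=camera("wrist");save("w1.png",im);P=cloud(d,p)
for t in("scale","stand","canister"):
  for r in regions_of("wrist",t):
    m=r["region"]&(d>0);q=P[m];print(t,r["confidence"],r["bbox"],np.round(np.percentile(q,[2,50,98],axis=0),3).tolist())
z=P[...,2]
for n,a,b in(("grip",.205,.23),("plate",.16,.176),("foot",.006,.018)):
  m=(z>a)&(z<b)&(abs(P[...,0]-.49)<.07)&(abs(P[...,1]-.34)<.1)
  print(n,m.sum(),cv2.minAreaRect(P[m][:,:2].astype(np.float32)*1000),P[m].mean(0))
E
```

```text
t 3.85 tcp [0.5003 0.342  0.2985] open 0.0855 F [ 0.53 -0.95  0.58] q [ 0.41  0.47  1.14 -0.    1.53  0.45]
shift cm [-0.73  0.52 10.35] turn [ 0.001 -0.002 -0.012]
scale 0.71 [429.9, 55.1, 528.5, 201.2] [[0.651, 0.299, 0.005], [0.7, 0.407, 0.032], [0.731, 0.457, 0.035]]
scale 0.55 [285.8, 160.2, 339.3, 247.3] [[0.473, 0.323, 0.096], [0.494, 0.346, 0.205], [0.514, 0.354, 0.218]]
stand 0.58 [268.0, 100.3, 357.8, 245.2] [[0.441, 0.308, 0.011], [0.498, 0.386, 0.014], [0.546, 0.42, 0.167]]
canister 0.94 [329.0, 334.4, 369.7, 373.6] [[0.502, 0.024, 0.003], [0.529, 0.051, 0.044], [0.559, 0.063, 0.058]]
canister 0.52 [276.5, 363.7, 303.5, 373.7] [[0.411, -0.016, 0.003], [0.437, 0.002, 0.011], [0.458, 0.005, 0.021]]
grip 1484 ((493.03204345703125, 337.79803466796875), (31.72763442993164, 23.498111724853516), 87.3274154663086) [0.49334501 0.33997185 0.21575825]
plate 4000 ((493.52252197265625, 356.353515625), (104.19335174560547, 49.67339324951172), 88.49208068847656) [0.49466577 0.37043999 0.16683298]
foot 4466 ((493.6037902832031, 362.34625244140625), (120.08056640625, 110.01689147949219), 88.6178970336914) [0.49751632 0.37268427 0.01259491]
```

View pics/w1.png

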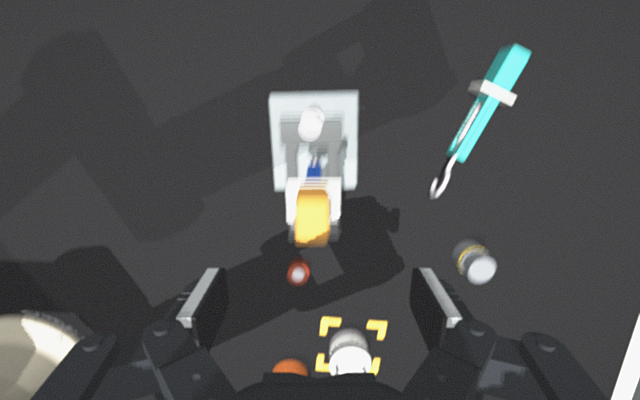

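Picture 2 shows the grip under the open jaws at (313,218), with the fork and post behind it at (311,125) and the bail below at (350,345). All three cameras put the grip at (0.493, 0.3375). Now I'll descend and grasp.

```bash
python3 -m jog '[-0.7,0.5,2,0,0,-0.01,0, -0.7,0.5,4,0,0,-0.01,0, -0.7,0.5,6,0,0,-0.01,0, -0.7,0.5,6,0,0,-0.01,0, -0.7,0.5,6,0,0,-0.01,0]'
python3 -c "from h import *; plan([.493,.3375,.195],-.035)"
```

```text
clock: 4.55
tool_pos: [0.4929, 0.335, 0.239]
eef_rot: [3.14, -0.057, 0.003]
force: [0.9, -0.6, 0.5]
opening: 0.0855
t 4.55 tcp [0.4929 0.335  0.239 ] open 0.0855 F [ 0.92 -0.63  0.53] q [ 0.4   0.48  1.29 -0.    1.38  0.44]
shift cm [-0.   -0.25  4.4 ] turn [ 0.001 -0.002 -0.001]
```

```bash
python3 -m jog '[0,-0.25,1.5,0,0,0,0, 0,-0.25,3,0,0,0,0, 0,-0.25,4.4,0,0,0,0, 0,-0.25,4.4,0,0,0,0.2, 0,-0.25,4.4,0,0,0,0.4]' 40
python3 -m jog '[0,0,0,0,0,0,0.6, 0,0,0,0,0,0,0.8, 0,0,0,0,0,0,1, 0,0,0,0,0,0,1, 0,0,0,0,0,0,1]' 40
python3 -c "from h import *; plan([.493,.3375,.195],-.035)"
```

```text
clock: 5.05
tool_pos: [0.4935, 0.3374, 0.1966]
eef_rot: [3.14, -0.058, 0.006]
force: [1.2, 0.3, 0.6]
opening: 0.059
clock: 5.55
tool_pos: [0.4939, 0.3376, 0.1978]
eef_rot: [-3.141, 0.058, -0.009]
force: [-0.4, -0.8, 6.0]
opening: 0.0233
t 5.55 tcp [0.4939 0.3376 0.1978] open 0.0233 F [-0.43 -0.77  5.98] q [ 0.4   0.51  1.34 -0.    1.28  0.44]
shift cm [-0.09  0.01  0.28] turn [-0.    -0.005 -0.002]
```

```bash
python3 -m jog '[0,0,-0.3,0,0,0,1, 0,0,-0.7,0,0,0,1, 0,0,-1.1,0,0,0,1, 0,0,-1.4,0,0,0,1, 0,0,-1.4,0,0,0,1]' 60
python3 -m jog '[0,1,0,0,0,0,1, 0,2.5,0,0,0,0,1, 0,4.5,0,0,0,0,1, 0,6.5,0,0,0,0,1, 0,8.5,0,0,0,0,1]'
python3 -m jog '[0,0,0,0,0,0,1, 0,0,0,0,0,0,1]'
python3 - <<'E'
from h import *
plan([.493,.2,.25],-.035)
for n in("side","top"):
    p=camera_params(n);im,d=camera(n);P=cloud(d,p);save(n+"1.png",im)
    np.savez("/tmp/"+n+"1",im=im,d=d,P=P)
    for r in regions_of(n,"scale")+regions_of(n,"hook"):
        q=P[r["region"]&(d>0)];print(n,round(r["confidence"],2),r["bbox"],np.round(np.percentile(q,[1,50,99],axis=0),3).tolist())
im=cv2.imread("pics/side1.png")[...,::-1]
save("c3.png",cv2.resize(im[190:340,230:390],None,fx=4,fy=4,interpolation=cv2.INTER_CUBIC))
E
```

```text
clock: 6.05
tool_pos: [0.4939, 0.3376, 0.2122]
eef_rot: [-3.141, 0.058, -0.009]
force: [0.0, -0.0, -2.2]
opening: 0.0233
clock: 6.55
tool_pos: [0.4905, 0.2508, 0.2121]
eef_rot: [-3.141, 0.059, -0.009]
force: [-0.2, -0.6, -1.7]
opening: 0.0234
clock: 6.75
tool_pos: [0.4905, 0.2501, 0.2122]
eef_rot: [-3.141, 0.061, -0.009]
force: [-0.4, -0.3, -1.2]
opening: 0.0233
t 6.75 tcp [0.4905 0.2501 0.2122] open 0.0233 F [-0.37 -0.27 -1.2 ] q [ 0.26  0.4   1.48 -0.    1.26  0.3 ]
shift cm [ 0.47  4.99 -3.78] turn [-0.    -0.006 -0.004]
side 0.84 [141.1, 284.2, 233.2, 344.8] [[0.65, 0.294, 0.001], [0.699, 0.406, 0.028], [0.736, 0.46, 0.036]]
side 0.72 [297.3, 216.7, 328.0, 295.8] [[0.469, 0.223, 0.016], [0.488, 0.264, 0.184], [0.512, 0.268, 0.232]]
side 0.29 [238.4, 265.2, 324.0, 395.2] [[0.44, 0.305, 0.002], [0.488, 0.381, 0.013], [0.549, 0.423, 0.167]]
side 0.51 [306.5, 279.7, 316.4, 298.0] [[0.489, 0.213, 0.0], [0.491, 0.255, 0.058], [0.511, 0.266, 0.082]]
side 0.5 [176.2, 285.4, 231.3, 318.8] [[0.648, 0.293, -0.002], [0.671, 0.33, 0.02], [0.695, 0.397, 0.033]]
```

View pics/c3.png

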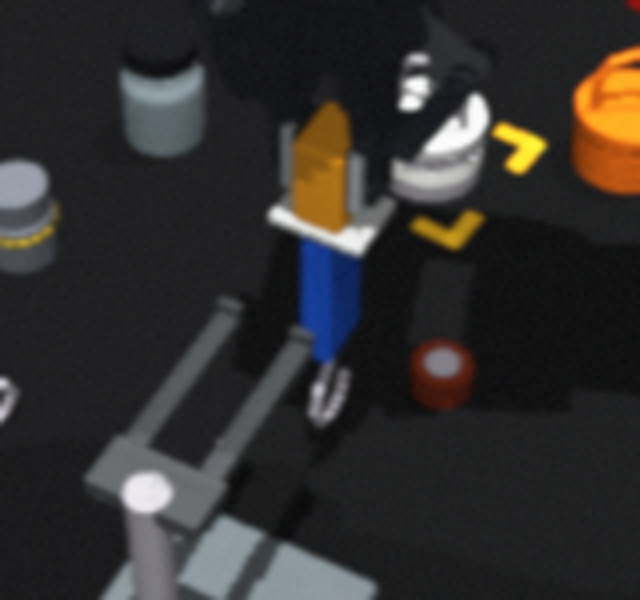

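Picture 3 shows the scale upright in the jaws, clear of the fork tips (310,340) with its hook free at (325,400). I'll go to the pre-hook pose next.

```bash
python3 -c "from h import *; plan([.5408,.1013,.2268],-.14)"
```

```text
t 7.05 tcp [0.4904 0.2512 0.2119] open 0.0231 F [-0.15 -1.17 -1.45] q [ 0.26  0.4   1.48 -0.    1.26  0.3 ]
shift cm [ 5.6  14.8  -1.46] turn [-0.001 -0.006  0.103]
```

```bash
python3 -m jog '[1.1,3,-1.46,0,-0.006,0.03,1, 2.2,6,-1.46,0,-0.006,0.06,1, 3.4,9,-1.46,0,-0.006,0.1,1, 4.5,12,-1.46,0,-0.006,0.103,1, 5.6,14.8,-1.46,0,-0.006,0.103,1]'
python3 -m jog '[0,0,0,0,0,0,1, 0,0,0,0,0,0,1]' >/dev/null
cat >> h.py <<'E'
def meas(tag):
    out={}
    for n in("side","top"):
        p=camera_params(n);im,d=camera(n);P=cloud(d,p);save(n+tag+".png",im);np.savez("/tmp/"+n+tag,im=im,d=d,P=P);out[n]=(im,d,P)
    return out
def rect(P,x0,x1,y0,y1,z0,z1,name):
    m=(P[...,0]>x0)&(P[...,0]<x1)&(P[...,1]>y0)&(P[...,1]<y1)&(P[...,2]>z0)&(P[...,2]<z1)
    if m.sum()<4: print(name,m.sum());return
    c,s,a=cv2.minAreaRect(P[m][:,:2].astype(np.float32)*1000);print(name,m.sum(),"rect",np.round(c,1),np.round(s,1),round(a,1),"mean",np.round(P[m].mean(0),4),"zmax",round(float(np.percentile(P[m][:,2],98)),4))
E
python3 - <<'E'
from h import *
plan([.531,.032,.2268],-.14)
o=meas("2")
for n in o:
    P=o[n][2]
    rect(P,.49,.57,-.01,.075,.06,.09,n+" bail"); rect(P,.49,.59,.07,.14,.03,.085,n+" hook"); rect(P,.49,.6,.07,.15,.18,.205,n+" plate")
a=cv2.resize(o["side"][0][150:290,270:410],None,fx=4,fy=4,interpolation=cv2.INTER_CUBIC);save("c4.png",a)
E
```

```text
clock: 7.55
tool_pos: [0.5411, 0.1002, 0.2268]
eef_rot: [-3.133, 0.219, 0.001]
force: [1.2, 0.7, -0.4]
opening: 0.0235
t 7.75 tcp [0.5412 0.1002 0.2267] open 0.0234 F [ 0.39 -0.63 -1.89] q [-0.03  0.39  1.45  0.    1.3   0.11]
shift cm [-0.05  6.9  -0.02] turn [-0.001  0.001 -0.   ]
side bail 71 rect [531.5  32.7] [ 7.9 45.1] 81.9 mean [0.5307 0.0343 0.0759] zmax 0.0852
side hook 45 rect [539.9 101.4] [31.4  6.8] 83.4 mean [0.5404 0.1019 0.0695] zmax 0.0825
side plate 192 rect [542.1 102.1] [35.6 46.1] 83.6 mean [0.5371 0.1102 0.1964] zmax 0.2042
top bail 0
top hook 1
top plate 13 rect [520.3  90.3] [9.8 7. ] 79.4 mean [0.5196 0.0897 0.199 ] zmax 0.2041
```

View pics/c4.png

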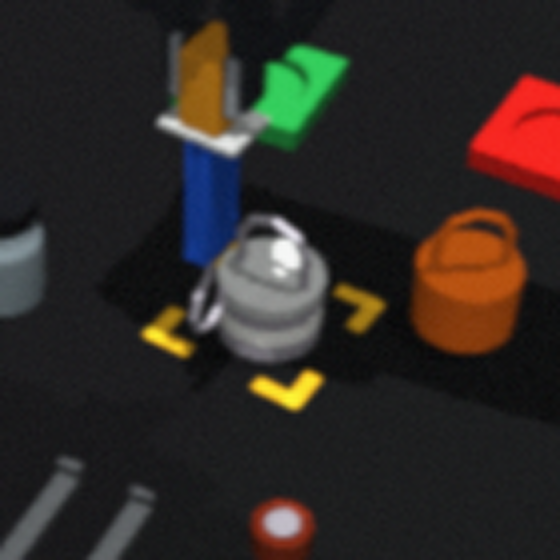

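Picture 4 shows the hook at (205,300) on the +y side of the bail (arch at 275,225), with its plane across the arch. I'll insert it slowly.

```bash
python3 -m jog '[0,1.3,0,0,0,0,1, 0,2.6,0,0,0,0,1, 0,3.6,0,0,0,0,1, 0,4.4,0,0,0,0,1, 0,5,0,0,0,0,1]'
python3 -m jog '[0,0.5,0,0,0,0,1, 0,1,0,0,0,0,1, 0,1.5,0,0,0,0,1, 0,1.9,0,0,0,0,1, 0,1.9,0,0,0,0,1]'
python3 - <<'E'
from h import *
plan([.5315,.032,.2268],-.14)
o=meas("3")
for n in o:
    P=o[n][2]
    rect(P,.49,.57,-.01,.075,.036,.052,n+" lid");rect(P,.49,.59,.0,.1,.18,.205,n+" plate")
save("c5.png",cv2.resize(o["side"][0][160:270,290:400],None,fx=5,fy=5,interpolation=cv2.INTER_CUBIC))
E
```

```text
clock: 8.35
tool_pos: [0.5338, 0.0507, 0.2268]
eef_rot: [-3.133, 0.219, 0.001]
force: [-0.2, 0.3, -2.1]
opening: 0.0235
clock: 8.85
tool_pos: [0.5312, 0.0315, 0.2268]
eef_rot: [-3.133, 0.219, 0.001]
force: [0.8, -0.1, -2.7]
opening: 0.023
t 8.85 tcp [0.5312 0.0315 0.2268] open 0.023 F [ 0.84 -0.14 -2.7 ] q [-0.16  0.35  1.51  0.    1.29 -0.02]
shift cm [ 0.02 -0.05  0.  ] turn [-0.001  0.     0.   ]
side lid 393 rect [531.7  34.5] [59.5 60.5] 24.0 mean [0.5308 0.0395 0.0438] zmax 0.0483
side plate 184 rect [531.5  33.5] [35.7 44.2] 83.8 mean [0.5274 0.0416 0.1963] zmax 0.204
top lid 117 rect [518.9  35.5] [60.9 34.9] 69.1 mean [0.5237 0.0458 0.0442] zmax 0.0484
top plate 10 rect [512.7  47.9] [9.2 4.5] 39.9 mean [0.5131 0.0472 0.1991] zmax 0.2019
```

View pics/c5.png

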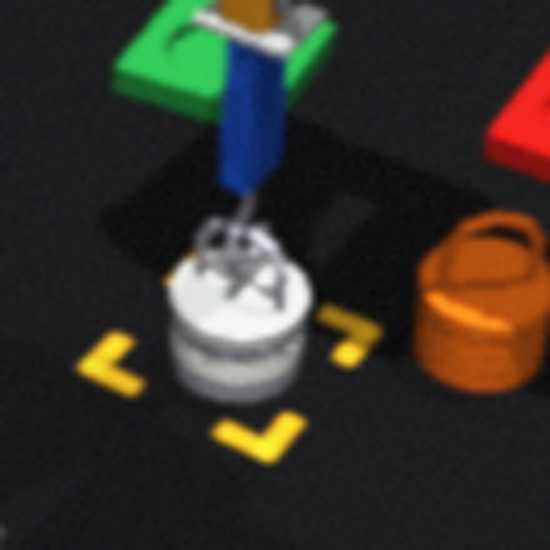

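Picture 5 shows the hook threaded through the bail at (240,245). I'll tare the force, then raise slowly.

```bash
cat >> h.py <<'E'
def favg(n):
    F=[]
    for _ in range(n): camera("top"); F.append(observe()["force"])
    F=np.array(F); print("F avg",np.round(F.mean(0),3),"sd",np.round(F.std(0),2))
def canz(tag,x=.531,y=.032):
    o=meas(tag)
    for n in o: 
        P=o[n][2]; rect(P,x-.045,x+.045,y-.045,y+.05,.036,.082,n+" lid+")
        m=(abs(P[...,0]-x)<.045)&(abs(P[...,1]-y)<.045)&(P[...,2]>.02)&(P[...,2]<.16)
        if n=="side":
            h,e=np.histogram(P[m][:,2],np.arange(.02,.16,.004));print([(round(float(b),3),int(k)) for b,k in zip(e,h) if k])
    return o
E
python3 -c "from h import *; favg(8)"
python3 -m jog '[0,0,-0.7,0,0,0,1, 0,0,-1.5,0,0,0,1, 0,0,-2.2,0,0,0,1, 0,0,-2.9,0,0,0,1, 0,0,-3.5,0,0,0,1]'
python3 -m jog '[0,0,-0.3,0,0,0,1, 0,0,-0.5,0,0,0,1, 0,0,-0.7,0,0,0,1, 0,0,-0.9,0,0,0,1, 0,0,-1.1,0,0,0,1]'
python3 - <<'E'
from h import *
favg(5); plan([.5312,.0315,.2268],-.14); o=canz("4")
E
```

```text
F avg [-0.287  0.07  -1.301] sd [0.68 0.41 0.47]
clock: 9.85
tool_pos: [0.5312, 0.032, 0.2623]
eef_rot: [-3.133, 0.218, 0.0]
force: [0.7, -0.2, -5.7]
opening: 0.0232
clock: 10.35
tool_pos: [0.5311, 0.032, 0.2731]
eef_rot: [-3.133, 0.218, 0.002]
force: [0.6, -0.5, -7.4]
opening: 0.0237
F avg [ 0.024 -0.515 -7.537] sd [0.49 0.28 0.25]
t 10.6 tcp [0.5312 0.032  0.2731] open 0.0235 F [ 0.13 -0.45 -8.01] q [-0.16  0.31  1.43  0.    1.4  -0.02]
shift cm [0.01 0.05 4.63] turn [-0.001  0.001  0.001]
side lid+ 490 rect [532.2  34.1] [59.4 61.8] 87.5 mean [0.5307 0.0375 0.0476] zmax 0.08
[(0.02, 35), (0.024, 36), (0.028, 33), (0.032, 25), (0.036, 35), (0.04, 157), (0.044, 225), (0.048, 6), (0.052, 5), (0.056, 7), (0.06, 3), (0.064, 7), (0.068, 9), (0.072, 9), (0.076, 17), (0.08, 25), (0.084, 12), (0.088, 6), (0.092, 5), (0.096, 1), (0.1, 5), (0.104, 6), (0.108, 8), (0.112, 5), (0.116, 3), (0.12, 3), (0.124, 3), (0.128, 4), (0.132, 1), (0.136, 4), (0.14, 3), (0.144, 3), (0.148, 3)]
top lid+ 145 rect [521.9  34. ] [60.9 41.9] 70.9 mean [0.527  0.0468 0.0443] zmax 0.0481
```

```bash
python3 -m jog '[0,0,-0.2,0,0,0,1, 0,0,-0.4,0,0,0,1, 0,0,-0.6,0,0,0,1, 0,0,-0.8,0,0,0,1, 0,0,-1,0,0,0,1]'
python3 - <<'E'
from h import *
favg(5); plan([.5312,.0315,.2268],-.14); o=canz("5")
E
```

```text
clock: 11.2
tool_pos: [0.5312, 0.0319, 0.2833]
eef_rot: [-3.133, 0.218, 0.001]
force: [-0.7, -0.4, -8.0]
opening: 0.0231
F avg [ 0.328 -0.076 -7.955] sd [0.35 0.31 0.35]
t 11.45 tcp [0.5312 0.032  0.2831] open 0.0231 F [ 0.68  0.25 -8.  ] q [-0.16  0.31  1.42  0.    1.42 -0.02]
shift cm [0.02 0.05 5.63] turn [-0.001  0.001  0.001]
side lid+ 512 rect [530.8  33.7] [62.  61.9] 71.1 mean [0.529  0.0393 0.051 ] zmax 0.0765
[(0.02, 30), (0.024, 36), (0.028, 31), (0.032, 39), (0.036, 27), (0.04, 27), (0.044, 42), (0.048, 300), (0.052, 66), (0.056, 6), (0.06, 7), (0.064, 8), (0.068, 6), (0.072, 10), (0.076, 11), (0.08, 14), (0.084, 18), (0.088, 19), (0.092, 12), (0.096, 4), (0.1, 4), (0.104, 5), (0.108, 4), (0.112, 5), (0.116, 7), (0.12, 2), (0.124, 5), (0.128, 3), (0.132, 3), (0.136, 3), (0.14, 2), (0.144, 3), (0.148, 6), (0.152, 4)]
top lid+ 154 rect [521.4  34.8] [60.5 43.8] 67.9 mean [0.5262 0.0474 0.0507] zmax 0.0551
```

It now hangs about 6.5 mm clear. Stretch from geometry gives about 626 g and force 625–680 g, so I'll hold still and then turn the scale's face to the side camera to read the pointer.

```bash
python3 -m jog '[0,0,-0.1,0,0,0,1, 0,0,-0.2,0,0,0,1, 0,0,-0.3,0,0,0,1, 0,0,-0.3,0,0,0,1, 0,0,-0.3,0,0,0,1]' >/dev/null
python3 - <<'E'
from h import *
favg(20); plan([.5312,.0315,.2868],1.75); o=canz("6")
E
python3 -m jog '[0,0,0,0,0,-0.1,1, 0,0,0,0,0,-0.2,1, 0,0,0,0,0,-0.3,1, 0,0,0,0,0,-0.4,1, 0,0,0,0,0,-0.5,1]' >/dev/null
python3 -m jog '[0,0,0,0,0,-0.12,1, 0,0,0,0,0,-0.24,1, 0,0,0,0,0,-0.36,1, 0,0,0,0,0,-0.48,1, 0,0,0,0,0,-0.6,1]' >/dev/null
python3 -m jog '[0,0,0,0,0,-0.12,1, 0,0,0,0,0,-0.24,1, 0,0,0,0,0,-0.34,1, 0,0,0,0,0,-0.43,1, 0,0,0,0,0,-0.5,1]' >/dev/null
python3 -m jog '[0,0,0,0,0,0,1, 0,0,0,0,0,0,1, 0,0,0,0,0,0,1, 0,0,0,0,0,0,1, 0,0,0,0,0,0,1]'
python3 - <<'E'
from h import *
acc=[];F=[]
for _ in range(8): im,d=camera("side");acc.append(im.astype(float));F.append(observe()["force"][2])
print(np.mean(F)); im=np.mean(acc,0).astype(np.uint8);np.savez("/tmp/read",im=im,d=d,P=cloud(d,camera_params("side")))
save("c6.png",cv2.resize(im[140:230,300:390],None,fx=6,fy=6,interpolation=cv2.INTER_CUBIC));plan([.5312,.0315,.2868],1.75)
E
```

```text
F avg [-0.16   0.099 -7.941] sd [0.38 0.44 0.46]
t 13.05 tcp [0.5311 0.032  0.286 ] open 0.0233 F [-0.15 -0.44 -8.26] q [-0.16  0.3   1.41  0.    1.43 -0.02]
shift cm [ 0.01  0.05 -0.08] turn [-0.002 -0.    -1.889]
side lid+ 533 rect [530.5  34.2] [60.4 61.2] 51.2 mean [0.5283 0.0402 0.0531] zmax 0.0762
[(0.02, 25), (0.024, 35), (0.028, 32), (0.032, 42), (0.036, 33), (0.04, 29), (0.044, 24), (0.048, 69), (0.052, 301), (0.056, 31), (0.06, 11), (0.064, 6), (0.068, 9), (0.072, 9), (0.076, 6), (0.08, 11), (0.084, 11), (0.088, 30), (0.092, 14), (0.096, 7), (0.1, 4), (0.104, 6), (0.108, 3), (0.112, 6), (0.116, 6), (0.12, 5), (0.124, 4), (0.128, 2), (0.132, 5), (0.14, 3), (0.144, 4), (0.148, 6), (0.152, 3)]
top lid+ 155 rect [521.4  34.6] [61.  43.2] 67.8 mean [0.5258 0.0471 0.0536] zmax 0.0575
clock: 15.15
tool_pos: [0.5311, 0.032, 0.286]
eef_rot: [-2.327, -2.109, 0.0]
force: [-0.5, -0.2, -9.0]
opening: 0.0233
-8.067495697892914
t 15.55 tcp [0.5311 0.032  0.286 ] open 0.0234 F [-0.22  0.2  -8.04] q [-0.16  0.3   1.41  0.    1.43 -1.63]
shift cm [-0.05  0.01 -0.08] turn [-0.001 -0.001 -0.277]
```

View pics/c6.png

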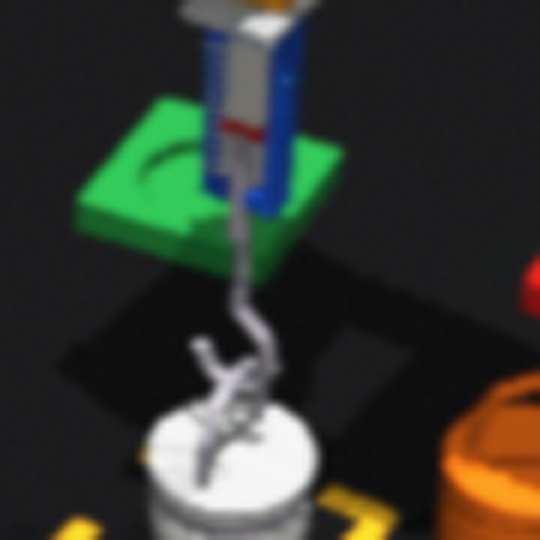

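Picture 6 shows the canister hanging upright, with the red pointer at (243,130) in the slot and marks at the left edge (212, 40–170). I'll zoom in on the face.

```bash
python3 - <<'E'
from h import *
im=np.load("/tmp/read.npz")["im"]
c=im[140:178,328:356].astype(float)
c=np.clip((c-20)*1.5,0,255).astype(np.uint8)
save("c7.png",cv2.resize(c,None,fx=15,fy=15,interpolation=cv2.INTER_CUBIC))
print("col luminance"); 
for x in(334,335,336): print(x,im[142:176,x].mean(1).astype(int).tolist())
for x in(339,340,341,342):
    r=im[142:176,x].astype(int); w=np.clip(r[:,0]-r[:,2]-10,0,None); print(x,(w*np.arange(142,176)).sum()/max(w.sum(),1),w.max())
E
```

```text
col luminance
334 [106, 96, 70, 50, 50, 59, 54, 52, 50, 52, 50, 54, 54, 57, 59, 68, 77, 76, 77, 77, 75, 67, 66, 70, 76, 80, 75, 67, 64, 68, 90, 109, 112, 103]
335 [104, 102, 87, 62, 60, 72, 68, 65, 64, 64, 63, 64, 65, 68, 73, 72, 76, 70, 73, 71, 74, 70, 72, 69, 75, 75, 75, 60, 53, 56, 75, 98, 107, 94]
336 [104, 105, 95, 69, 62, 75, 77, 73, 74, 71, 72, 70, 73, 71, 75, 76, 82, 73, 73, 69, 79, 77, 79, 77, 85, 85, 87, 66, 54, 54, 64, 86, 102, 92]
339 160.66666666666666 55
340 160.95726495726495 51
341 161.54135338345864 50
342 161.85714285714286 59
```

View pics/c7.png

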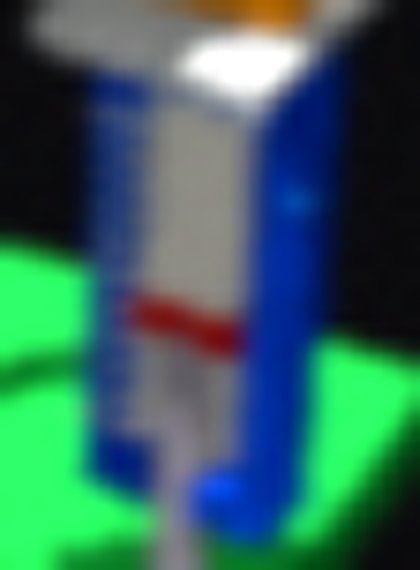

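Pointer at about 62% of the marks (picture 7), stretch geometry 628 g and force about 625–665 g all give over 600 g, so it goes in the green nest. I'll turn back while raising a little.

```bash
python3 -m jog '[0,0,-0.1,0,0,0.05,1, 0,0,-0.3,0,0,0.15,1, 0,0,-0.5,0,0,0.27,1, 0,0,-0.7,0,0,0.39,1, 0,0,-0.9,0,0,0.51,1]' >/dev/null
python3 -m jog '[0,0,-0.1,0,0,0.12,1, 0,0,-0.2,0,0,0.24,1, 0,0,-0.2,0,0,0.36,1, 0,0,-0.2,0,0,0.48,1, 0,0,-0.2,0,0,0.6,1]' >/dev/null
python3 -m jog '[0,0,0,0,0,0.12,1, 0,0,0,0,0,0.22,1, 0,0,0,0,0,0.3,1, 0,0,0,0,0,0.37,1, 0,0,0,0,0,0.4,1]'
python3 - <<'E'
from h import *
plan([.628,-.1733,.297],-.035)
o=canz("7")
E
```

```text
clock: 17.05
tool_pos: [0.5311, 0.032, 0.2971]
eef_rot: [-3.14, 0.076, 0.002]
force: [-0.3, 0.0, -8.7]
opening: 0.0235
t 17.05 tcp [0.5311 0.032  0.2971] open 0.0235 F [-0.29  0.   -8.72] q [-0.16  0.3   1.39  0.    1.45 -0.11]
shift cm [ 1.067e+01  2.003e+01 -2.000e-02] turn [-0.001  0.001 -0.014]
side lid+ 617 rect [530.5  33.4] [61.7 63.5] 51.9 mean [0.5271 0.0427 0.0594] zmax 0.0732
[(0.02, 10), (0.024, 32), (0.028, 32), (0.032, 32), (0.036, 36), (0.04, 33), (0.044, 42), (0.048, 33), (0.052, 26), (0.056, 31), (0.06, 136), (0.064, 256), (0.068, 7), (0.072, 5), (0.076, 9), (0.08, 5), (0.084, 9), (0.088, 11), (0.092, 10), (0.096, 14), (0.1, 30), (0.104, 11), (0.108, 9), (0.112, 4), (0.116, 4), (0.12, 4), (0.124, 6), (0.128, 5), (0.132, 7), (0.136, 2), (0.14, 4), (0.144, 1), (0.148, 6), (0.152, 4)]
top lid+ 184 rect [526.4  48. ] [28.8 51.3] 84.2 mean [0.5239 0.0483 0.0643] zmax 0.0701
```

```bash
python3 -m jog '[0.14,0.26,0,0,0,0,1, 0.42,0.79,0,0,0,0,1, 0.89,1.68,0,0,0,0,1, 1.5,2.82,0,0,0,0,1, 2.16,4.06,0,0,0,0,1]' >/dev/null
python3 -m jog '[0.66,1.24,0,0,0,0,1, 1.32,2.47,0,0,0,0,1, 1.97,3.7,0,0,0,0,1, 2.63,4.94,0,0,0,0,1, 3.29,6.18,0,0,0,0,1]' >/dev/null
python3 -m jog '[0.66,1.24,0,0,0,0,1, 1.32,2.47,0,0,0,0,1, 1.97,3.7,0,0,0,0,1, 2.63,4.94,0,0,0,0,1, 3.29,6.18,0,0,0,0,1]' >/dev/null
python3 -m jog '[0.5,0.9,0,0,0,0,1, 0.9,1.7,0,0,0,0,1, 1.2,2.3,0,0,0,0,1, 1.45,2.7,0,0,0,0,1, 1.6,3,0,0,0,0,1]' >/dev/null
python3 -m jog '[0,0,0,0,0,0,1, 0,0,0,0,0,0,1, 0,0,0,0,0,0,1, 0,0,0,0,0,0,1, 0,0,0,0,0,0,1]' >/dev/null
python3 - <<'E'
from h import *
plan([.628,-.1733,.297],-.035)
def circ(P,name,zc=.0645):
    x,y,z=P[...,0],P[...,1],P[...,2]
    m=(z>zc-.004)&(z<zc+.005)&(np.hypot(x-.628,y+.173)<.05)
    (c,r)=cv2.minEnclosingCircle(P[m][:,:2].astype(np.float32)*1000);print(name,"lid circle",np.round(c,1),round(r,1),m.sum())
o=meas("8")
for n in o:
    P=o[n][2];circ(P,n);rect(P,.56,.70,-.24,-.10,.012,.0195,n+" nest");rect(P,.56,.70,-.24,-.1,.09,.11,n+" bail")
save("c8.png",cv2.resize(o["side"][0][90:200,280:390],None,fx=5,fy=5,interpolation=cv2.INTER_CUBIC))
E
```

```text
t 19.65 tcp [ 0.627  -0.1702  0.2967] open 0.0233 F [-0.09  0.23 -7.35] q [-0.45  0.58  0.97  0.    1.59 -0.4 ]
shift cm [ 0.11  0.31 -0.03] turn [-0.001  0.001 -0.011]
side lid circle [ 629.  -166.9] 34.1 250
side nest 335 rect [ 629.1 -171.2] [94.6 92.3] 89.3 mean [ 0.6212 -0.1563  0.016 ] zmax 0.019
side bail 50 rect [ 626.  -167.1] [27.3 33.1] 45.2 mean [ 0.6248 -0.1683  0.1001] zmax 0.1073
top lid circle [ 626.5 -164. ] 30.3 202
top nest 338 rect [ 628.2 -155.4] [53.1 91.1] 88.7 mean [ 0.6293 -0.1449  0.016 ] zmax 0.0192
top bail 2
```

View pics/c8.png

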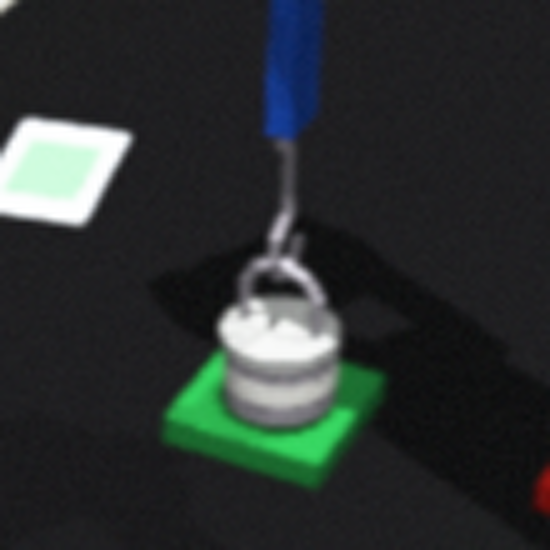

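Picture 8 shows the canister hanging upright over the green nest at (280,360), about centred. I'll refine the nest centre before lowering.

```bash
python3 - <<'E'
from h import *
for n in("top","side"):
    P=np.load("/tmp/%s.npz"%n)["P"];x,y,z=P[...,0],P[...,1],P[...,2]
    m=(z>.0025)&(z<.0095)&(np.hypot(x-.628,y+.173)<.038)
    (c,s,a)=cv2.minAreaRect(P[m][:,:2].astype(np.float32)*1000);print(n,m.sum(),"floor",np.round(c,1),np.round(s,1),np.round(P[m].mean(0)*1000,1))
    m=(z>.012)&(z<.020)&(abs(x-.628)<.052)&(abs(y+.173)<.053)
    q=P[m]*1000;print(" top extents",np.round(np.percentile(q,[1.,99.],axis=0),1).tolist())
p=camera_params("wrist");im,d=camera("wrist");P=cloud(d,p);save("w2.png",im)
x,y,z=P[...,0],P[...,1],P[...,2]
rect(P,.56,.70,-.24,-.1,.011,.021,"wrist nest")
rect(P,.58,.68,-.23,-.12,.059,.072,"wrist lid")
for r in regions_of("wrist","canister")+regions_of("wrist","nest_green"): print(round(r["confidence"],2),r["bbox"])
E
```

```text
top 388 floor [ 629.4 -174.9] [60.5 59.9] [ 628.9 -175.9    6.4]
 top extents [[583.3, -218.8, 12.2], [672.8, -129.0, 19.8]]
side 215 floor [ 632.  -178.7] [58.8 54.2] [ 632.1 -179.4    6.5]
 top extents [[583.5, -217.8, 12.4], [673.8, -126.1, 19.4]]
wrist nest 2426 rect [ 627.5 -173.5] [90.5 90.1] 89.3 mean [ 0.6302 -0.1643  0.0166] zmax 0.0184
wrist lid 1751 rect [ 625.9 -168.8] [58.8 60.9] 84.4 mean [ 0.626  -0.1654  0.0646] zmax 0.0664
0.9 [97.2, 11.1, 177.7, 73.2]
0.7 [290.1, 141.5, 346.7, 193.9]
```

View pics/w2.png

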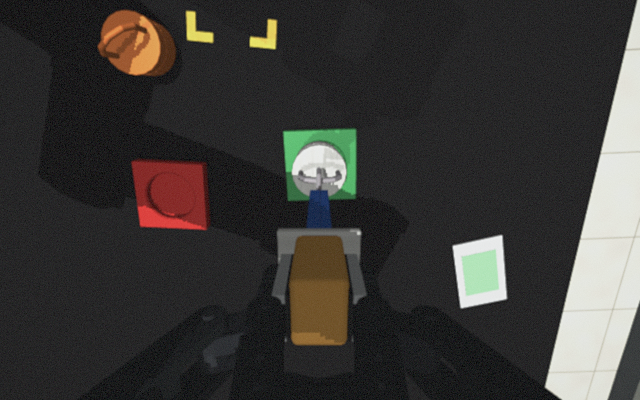

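Picture 9 (wrist) shows the lid at (320,168) nearly centred on the green nest (320,165), with the orange canister and red nest clear of it. Relative shift still needed is about +1.5 mm in x and -3 to -4.5 mm in y.

```bash
python3 -m jog '[0.08,0.1,0,0,0,0,1, 0.14,0.25,0,0,0,0,1, 0.15,0.37,0,0,0,0,1, 0.15,0.37,0,0,0,0,1, 0.15,0.37,0,0,0,0,1]' >/dev/null
python3 -m jog '[0,0,0,0,0,0,1, 0,0,0,0,0,0,1, 0,0,0,0,0,0,1, 0,0,0,0,0,0,1]' >/dev/null
cat >> h.py <<'E'
from scipy.optimize import least_squares
def fit(P,zc,r,c0,tol=.006):
    m=(abs(P[...,2]-zc)<tol)&(np.hypot(P[...,0]-c0[0],P[...,1]-c0[1])<r+.006)
    h=cv2.convexHull(P[m][:,:2].astype(np.float32))[:,0]
    s=least_squares(lambda c:np.hypot(h[:,0]-c[0],h[:,1]-c[1])-r,c0,loss="soft_l1",f_scale=.0007);return np.round(s.x*1000,1)
E
python3 - <<'E'
from h import *
plan([.6285,-.1738,.297],-.035)
for k in range(4):
    p=camera_params("wrist");im,d=camera("wrist");P=cloud(d,p)
    t=tool()[0][:2]
    print(fit(P,.0645,.0305,t,.004));rect(P,.56,.70,-.24,-.1,.011,.021,"wrist nest");rect(P,.58,.68,-.23,-.12,.059,.072,"wrist lid")
E
```

```text
t 20.8 tcp [ 0.6284 -0.1742  0.2966] open 0.0234 F [ 0.18 -0.23 -8.  ] q [-0.45  0.59  0.96  0.    1.59 -0.4 ]
shift cm [ 0.01 -0.04 -0.04] turn [-0.001  0.001 -0.011]
[ 627.2 -174. ]
wrist nest 2415 rect [ 627.6 -173.5] [90.4 90.1] 89.2 mean [ 0.6287 -0.1624  0.0166] zmax 0.0183
wrist lid 1756 rect [ 627.4 -172.8] [58.9 61.1] 84.0 mean [ 0.6274 -0.1692  0.0646] zmax 0.0664
[ 627.1 -173.9]
wrist nest 2411 rect [ 627.6 -173.6] [90.4 90.1] 89.2 mean [ 0.6287 -0.1623  0.0166] zmax 0.0183
wrist lid 1762 rect [ 627.3 -172.6] [58.9 60.9] 83.9 mean [ 0.6273 -0.1692  0.0646] zmax 0.0663
[ 627.  -173.8]
wrist nest 2420 rect [ 627.6 -173.6] [90.6 90.2] 89.1 mean [ 0.6289 -0.1625  0.0166] zmax 0.0183
wrist lid 1763 rect [ 627.4 -172.6] [59.1 60.9] 84.2 mean [ 0.6271 -0.169   0.0646] zmax 0.0665
[ 626.9 -173.6]
wrist nest 2428 rect [ 627.5 -173.7] [90.7 90. ] 89.2 mean [ 0.6291 -0.1628  0.0166] zmax 0.0184
wrist lid 1750 rect [ 627.2 -172.2] [58.6 60.7] 87.1 mean [ 0.627  -0.1688  0.0646] zmax 0.0666
```

```bash
python3 -m jog '[0.03,0,0.15,0,0,0,1, 0.03,0,0.3,0,0,0,1, 0.03,0,0.45,0,0,0,1, 0.03,0,0.6,0,0,0,1, 0.03,0,0.75,0,0,0,1]' >/dev/null
python3 -m jog '[0,0,0.15,0,0,0,1, 0,0,0.3,0,0,0,1, 0,0,0.45,0,0,0,1, 0,0,0.6,0,0,0,1, 0,0,0.7,0,0,0,1]' >/dev/null
cat >> h.py <<'E'
def wl():
    p=camera_params("wrist");im,d=camera("wrist");P=cloud(d,p)
    m=(np.hypot(P[...,0]-.628,P[...,1]+.1735)<.028)&(P[...,2]>.04)&(P[...,2]<.07)
    q=P[m]; A=np.c_[q[:,:2]-[.628,-.1735],np.ones(len(q))];w=abs(q[:,2]-np.median(q[:,2]))<.004
    k=np.linalg.lstsq(A[w],q[w,2],rcond=None)[0]
    print("lid z med",np.round(np.median(q[:,2]),4),"plane slope",np.round(k[:2],3),"lid fit",fit(P,np.median(q[:,2]),.0305,[.628,-.1735],.004));return im,P
E
python3 -c "
from h import *
plan([.6285,-.1738,.283],-.035); wl(); favg(4)"
```

```text
t 22.0 tcp [ 0.6286 -0.1742  0.2818] open 0.023 F [-0.28  0.37 -8.05] q [-0.45  0.59  0.99  0.    1.56 -0.4 ]
shift cm [-0.01 -0.04 -0.12] turn [-0.001  0.001 -0.011]
lid z med 0.0514 plane slope [-0.025  0.007] lid fit [ 627.1 -173.6]
F avg [ 0.12   0.028 -8.524] sd [0.23 0.49 0.36]
```

```bash
python3 -m jog '[0,0,0.15,0,0,0,1, 0,0,0.3,0,0,0,1, 0,0,0.5,0,0,0,1, 0,0,0.7,0,0,0,1, 0,0,0.9,0,0,0,1]' >/dev/null
python3 -m jog '[0,0,0.2,0,0,0,1, 0,0,0.4,0,0,0,1, 0,0,0.6,0,0,0,1, 0,0,0.8,0,0,0,1, 0,0,1,0,0,0,1]' >/dev/null
python3 -c "
from h import *
plan([.6285,-.1738,.2328],-.035); wl(); favg(4)"
```

```text
t 23.25 tcp [ 0.6286 -0.1741  0.263 ] open 0.0234 F [-1.45  0.71 -3.39] q [-0.45  0.6   1.03  0.    1.51 -0.4 ]
shift cm [-0.01 -0.03  3.02] turn [-0.001  0.001 -0.011]
lid z med 0.051 plane slope [-0.011  0.004] lid fit [ 626.7 -173.5]
F avg [-1.035  0.581 -4.44 ] sd [0.7  0.41 0.4 ]
```

```bash
python3 -m jog '[0,0,0.3,0,0,0,1, 0,0,0.6,0,0,0,1, 0,0,0.9,0,0,0,1, 0,0,1.2,0,0,0,1, 0,0,1.5,0,0,0,1]' >/dev/null
python3 -m jog '[0,0,0.3,0,0,0,1, 0,0,0.6,0,0,0,1, 0,0,0.9,0,0,0,1, 0,0,1.2,0,0,0,1, 0,0,1.5,0,0,0,1]' >/dev/null
python3 - <<'E'
from h import *
plan([.6285,-.1738,.2328],-.035); im,P=wl(); favg(4)
o=meas("9")
rect(o["side"][2],.58,.68,-.225,-.12,.06,.1,"side bail+hook")
S=cv2.resize(o["side"][0][100:190,290:380],None,fx=6,fy=6,interpolation=cv2.INTER_CUBIC)
W=cv2.resize(im[110:220,265:375],(540,540),interpolation=cv2.INTER_CUBIC)
save("c10.png",cv2.resize(np.hstack([S,W]),(800,400)))
E
```

```text
t 24.5 tcp [ 0.6289 -0.1744  0.2329] open 0.0233 F [-0.59 -0.57 -1.51] q [-0.45  0.61  1.08  0.    1.44 -0.4 ]
shift cm [-0.04 -0.05  0.01] turn [-0.    -0.    -0.011]
lid z med 0.0507 plane slope [-0.001  0.001] lid fit [ 626.2 -173.2]
F avg [ 0.013  0.176 -1.639] sd [0.7  0.69 0.35]
side bail+hook 88 rect [ 625.4 -170.4] [26.6 42.7] 58.6 mean [ 0.6263 -0.1693  0.079 ] zmax 0.096
```

View pics/c10.png

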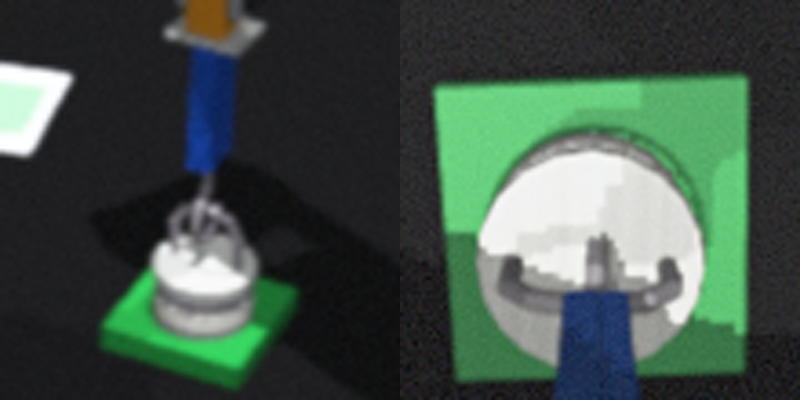

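Picture 10 shows the canister flush in the pocket, lid level, and the hook free inside the bail with its plane across the arch. I'll back the hook out along scale +y.

```bash
python3 -m jog '[0,-0.4,0,0,0,0,1, 0,-0.9,0,0,0,0,1, 0,-1.5,0,0,0,0,1, 0,-2.1,0,0,0,0,1, 0,-2.7,0,0,0,0,1]'
python3 -m jog '[0,-0.7,0,0,0,0,1, 0,-1.5,0,0,0,0,1, 0,-2.5,0,0,0,0,1, 0,-3.5,0,0,0,0,1, 0,-4.8,0,0,0,0,1]'
python3 - <<'E'
from h import *
im,P=wl()
o=meas("10")
rect(o["side"][2],.58,.68,-.225,-.13,.06,.1,"bail"); rect(o["side"][2],.58,.68,-.125,-.06,.05,.1,"hook")
rect(o["side"][2],.56,.70,-.24,-.10,.012,.0195," nest");print("side lid",fit(o["side"][2],.05,.0305,[.628,-.1735],.004),"top lid",fit(o["top"][2],.05,.0305,[.628,-.1735],.004))
plan([.493,.19,.235],-.035)
E
```

```text
clock: 25.35
tool_pos: [0.6302, -0.1467, 0.2334]
eef_rot: [-3.141, 0.072, -0.001]
force: [0.5, 0.3, -1.5]
opening: 0.0232
clock: 25.85
tool_pos: [0.6324, -0.0979, 0.2334]
eef_rot: [-3.141, 0.073, -0.001]
force: [0.2, -0.1, -1.7]
opening: 0.0233
  return _methods._mean(a, axis=axis, dtype=dtype,
  ret = ret.dtype.type(ret / rcount)
Traceback (most recent call last):
  File "h.py", line 52, in wl
    print("lid z med",np.round(np.median(q[:,2]),4),"plane slope",np.round(k[:2],3),"lid fit",fit(P,np.median(q[:,2]),.0305,[.628,-.1735],.004));return im,P
                                                                                              ~~~^^^^^^^^^^^^^^^^^^^^^^^^^^^^^^^^^^^^^^^^^^^^^^
  File "h.py", line 45, in fit
    h=cv2.convexHull(P[m][:,:2].astype(np.float32))[:,0]
      ~~~~~~~~~~~~~~~~~~~~~~~~~~~~~~~~~~~~~~~~~~~~~^^^^^
TypeError: 'NoneType' object is not subscriptable
```

```bash
python3 - <<'E'
from h import *
o=meas("10")
rect(o["side"][2],.58,.68,-.225,-.13,.06,.1,"bail"); rect(o["side"][2],.58,.68,-.125,-.06,.05,.1,"hook")
for n in o: print(n,"lid",fit(o[n][2],.05,.0305,[.628,-.1735],.004))
P=o["side"][2];m=(np.hypot(P[...,0]-.628,P[...,1]+.172)<.028)&(P[...,2]>.04)&(P[...,2]<.07);print(np.median(P[m][:,2]))
plan([.4912,.2450,.2160],-.035)
E
```

```text
bail 58 rect [ 626.5 -170.4] [ 9.3 45.2] 89.8 mean [ 0.6251 -0.1701  0.0796] zmax 0.0921
hook 42 rect [632.6 -95.6] [32.3  5.5] 89.7 mean [ 0.6325 -0.0916  0.0799] zmax 0.0987
side lid [ 627.2 -171.1]Traceback (most recent call last):
  File "<stdin>", line 4, in <module>
  File "h.py", line 45, in fit
    h=cv2.convexHull(P[m][:,:2].astype(np.float32))[:,0]
      ~~~~~~~~~~~~~~~~~~~~~~~~~~~~~~~~~~~~~~~~~~~~~^^^^^
TypeError: 'NoneType' object is not subscriptable
```

```bash
python3 -c "
from h import *
plan([.4905,.2501,.2135],-.037)"
```

```text
t 26.0 tcp [ 0.6325 -0.0978  0.2335] open 0.0235 F [-0.36 -0.79 -2.89] q [-0.34  0.58  1.13  0.    1.43 -0.29]
shift cm [-15.74 -34.12   1.99] turn [-0.    -0.001 -0.008]
```

```bash
python3 -m jog '[-0.6,-1.3,0,0,0,0,1, -1.7,-3.7,0,0,0,0,1, -2.9,-6.3,0,0,0,0,1, -4.1,-8.9,0,0,0,0,1, -5.3,-11.5,0,0,0,-0.008,1]' >/dev/null
python3 -m jog '[-1.2,-2.6,0,0,0,0,1, -2.4,-5.2,0,0,0,0,1, -3.6,-7.8,0,0,0,0,1, -4.7,-10.2,0,0,0,0,1, -5.7,-12.4,0,0,0,0,1]' >/dev/null
python3 -m jog '[-1.1,-2.4,0,0,0,0,1, -2.2,-4.8,0,0,0,0,1, -3.2,-6.9,0.7,0,0,0,1, -4,-8.7,1.4,0,0,0,1, -4.7,-10.1,2,0,0,0,1]' >/dev/null
python3 -m jog '[0,0,0,0,0,0,1, 0,0,0,0,0,0,1]' >/dev/null
python3 - <<'E'
from h import *
plan([.4905,.2501,.2135],-.037)
p=camera_params("side");im,d=camera("side");P=cloud(d,p);b=np.load("/tmp/side1.npz")["P"]
rect(P,.44,.54,.2,.29,.175,.195,"plate now");rect(b,.44,.54,.2,.29,.175,.195,"plate when slid out (TCP .4905 .2501 .2122)")
rect(P,.47,.51,.2,.29,.03,.085,"hook now");rect(b,.47,.51,.2,.29,.03,.085,"hook then")
E
```

```text
t 27.7 tcp [0.4858 0.252  0.2136] open 0.0232 F [ 0.04 -0.25 -2.56] q [ 0.26  0.39  1.48 -0.    1.27  0.3 ]
shift cm [0.47 0.17 0.01] turn [-0.    -0.001  0.001]
plate now 229 rect [485.5 253.2] [34.8 44.1] 89.6 mean [0.4811 0.2617 0.186 ] zmax 0.1941
plate when slid out (TCP .4905 .2501 .2122) 232 rect [490.6 251.2] [34.2 44. ] 88.6 mean [0.486  0.2598 0.185 ] zmax 0.1935
hook now 78 rect [486.1 253.4] [32.2  5.4] 89.9 mean [0.4854 0.2551 0.0635] zmax 0.0829
hook then 82 rect [490.9 250.3] [32.5  5.1] 88.0 mean [0.4908 0.2529 0.0618] zmax 0.0825
```

```bash
python3 -m jog '[0.25,0,0,0,0,0,1, 0.47,0,0,0,0,0,1, 0.47,0,0,0,0,0,1, 0.47,0,0,0,0,0,1]'
python3 -c "
from h import *
plan([.4939,.3376,.2125],-.037)"
```

```text
clock: 28.15
tool_pos: [0.4911, 0.2512, 0.2138]
eef_rot: [-3.141, 0.058, -0.002]
force: [0.2, 0.0, -2.4]
opening: 0.0234
t 28.15 tcp [0.4911 0.2512 0.2138] open 0.0234 F [ 0.2   0.02 -2.35] q [ 0.26  0.4   1.47 -0.    1.27  0.3 ]
shift cm [-0.04 -8.65  0.13] turn [-0.    -0.001 -0.   ]
```

```bash
python3 -m jog '[0,-1,0,0,0,0,1, -0.02,-2.4,0,0,0,0,1, -0.02,-3.8,0,0,0,0,1, -0.03,-5.2,0,0,0,0,1, -0.04,-6.4,0,0,0,0,1]'
python3 -m jog '[0,-0.9,0,0,0,0,1, 0,-1.6,0,0,0,0,1, 0,-2.1,0,0,0,0,1, 0,-2.2,0,0,0,0,1, 0,-2.2,0,0,0,0,1]'
python3 -c "
from h import *
plan([.4939,.3376,.198],-.037)"
```

```text
clock: 28.65
tool_pos: [0.4928, 0.3169, 0.2137]
eef_rot: [-3.141, 0.057, -0.002]
force: [0.1, 0.6, -1.7]
opening: 0.0234
clock: 29.15
tool_pos: [0.4937, 0.3387, 0.2137]
eef_rot: [-3.141, 0.057, -0.002]
force: [0.0, -0.5, -2.0]
opening: 0.0228
t 29.15 tcp [0.4937 0.3387 0.2137] open 0.0228 F [ 0.01 -0.53 -2.04] q [ 0.41  0.5   1.31 -0.    1.32  0.44]
shift cm [0.02 0.11 1.57] turn [-0.    -0.001  0.001]
```

```bash
python3 -m jog '[0.02,0.1,0.4,0,0,0,1, 0.02,0.1,0.8,0,0,0,1, 0.02,0.1,1.2,0,0,0,1, 0.02,0.1,1.45,0,0,0,1, 0.02,0.1,1.57,0,0,0,1]'
python3 -c "
from h import *
plan([.4939,.3376,.1978],-.037);favg(4)
p=camera_params('side');im,d=camera('side');P=cloud(d,p);b=np.load('/tmp/side.npz')['P']
for n,Q in(('now',P),('start',b)): rect(Q,.44,.54,.3,.38,.163,.178,'plate '+n)
"
```

```text
clock: 29.65
tool_pos: [0.4938, 0.3376, 0.1978]
eef_rot: [3.141, -0.057, 0.001]
force: [-1.8, -1.1, 3.8]
opening: 0.0232
t 29.65 tcp [0.4938 0.3376 0.1978] open 0.0232 F [-1.83 -1.13  3.77] q [ 0.4   0.51  1.34 -0.    1.29  0.44]
shift cm [ 0.01 -0.    0.  ] turn [ 0.    -0.001  0.001]
F avg [-0.155 -0.167 -1.803] sd [0.11 0.52 0.15]
plate now 461 rect [493.7 342.8] [75.1 45.3] 87.8 mean [0.4889 0.3513 0.1681] zmax 0.1763
plate start 513 rect [494.4 342.3] [75.3 45.6] 88.9 mean [0.4882 0.3488 0.1681] zmax 0.1763
```

```bash
python3 -m jog '[0,0,0.05,0,0,0,1, 0,0,0.1,0,0,0,1, 0,0,0.1,0,0,0,1]'
python3 -c "
from h import *
favg(4)"
```

```text
clock: 30.2
tool_pos: [0.494, 0.3378, 0.1978]
eef_rot: [-3.14, 0.057, -0.003]
force: [-2.6, -0.5, 5.3]
opening: 0.0234
F avg [-2.591 -1.076  5.348] sd [0.16 0.13 0.42]
```

The scale is seated (height back to 0.1978 with firm contact). I'll release and retreat.

```bash
python3 -m jog '[0,0,0,0,0,0,0.7, 0,0,0,0,0,0,0.5, 0,0,0,0,0,0,0.3, 0,0,0,0,0,0,0.1, 0,0,0,0,0,0,0]' 20
python3 -m jog '[0,0,0,0,0,0,0, 0,0,-1.5,0,0,0,0, 0,0,-4,0,0,0,0, 0,0,-7,0,0,0,0, 0,0,-10,0,0,0,0]'
python3 -m jog '[0,2,-2,0,0,0,0, 0,6,-2,0,0,0,0, 0,10,-2,0,0,0,0, 0,14,-2,0,0,0,0, 0,16,-2,0,0,0,0]'
python3 -m jog '[-3,0,0,0,0,0,0, -7,0,0,0,0,0,0, -10,0,0,0,0,0,0, -12,0,0,0,0,0,0, -12,0,0,0,0,0,0]'
python3 - <<'E'
from h import *
plan([.4,.2,.3],-.037)
o=meas("11")
a=np.load("/tmp/side.npz")["P"];b=np.load("/tmp/top.npz")["P"]
for n,Q0 in(("side",a),("top",b)):
    for t,Q in(("start",Q0),("now",o[n][2])): rect(Q,.44,.54,.28,.40,.205,.23,n+" grip "+t)
    Q=o[n][2]; m=(np.hypot(Q[...,0]-.628,Q[...,1]+.1735)<.036)&(Q[...,2]>.045)&(Q[...,2]<.056)
    print(n,"lid",m.sum(),np.round(np.median(Q[m],0),4)); rect(Q,.58,.68,-.225,-.12,.06,.1,n+" bail")
save("c11.png",np.vstack([cv2.resize(o["side"][0][80:380],(640,300)),cv2.resize(o["top"][0][100:300],None,fx=1.25,fy=1.25)[:,:640]]))
E
```

```text
clock: 30.9
tool_pos: [0.494, 0.3378, 0.1977]
eef_rot: [-3.14, 0.057, -0.003]
force: [0.3, -1.0, -0.7]
opening: 0.0817
clock: 31.4
tool_pos: [0.4936, 0.3377, 0.2987]
eef_rot: [-3.141, 0.057, -0.003]
force: [1.0, 0.9, -0.1]
opening: 0.0853
clock: 31.9
tool_pos: [0.4876, 0.1753, 0.3189]
eef_rot: [-3.141, 0.06, -0.003]
force: [0.4, 0.2, -0.2]
opening: 0.0853
clock: 32.4
tool_pos: [0.3662, 0.1801, 0.3192]
eef_rot: [-3.141, 0.058, -0.005]
force: [0.2, 0.3, -0.1]
opening: 0.0853
t 32.4 tcp [0.3662 0.1801 0.3192] open 0.0853 F [ 0.21  0.31 -0.08] q [ 0.17 -0.    1.68 -0.    1.46  0.21]
shift cm [ 3.3  -2.11  1.94] turn [-0.    -0.003 -0.   ]
side grip start 321 rect [493.2 338.5] [32.3 23.9] 86.2 mean [0.4923 0.3412 0.2142] zmax 0.2179
side grip now 320 rect [493.3 338.8] [32.2 23.6] 86.9 mean [0.4921 0.3413 0.2143] zmax 0.2178
side lid 262 [ 0.6263 -0.1669  0.0503]
side bail 57 rect [ 626.5 -171.9] [10.2 46.3] 84.1 mean [ 0.6254 -0.1709  0.0787] zmax 0.0903
top grip start 195 rect [493.2 335.8] [32.8 23.1] 88.4 mean [0.493  0.3346 0.2153] zmax 0.2193
top grip now 193 rect [493.1 336. ] [32.1 23.1] 88.6 mean [0.493  0.3347 0.2156] zmax 0.2194
top lid 439 [ 0.6257 -0.1709  0.0503]
top bail 58 rect [ 625.3 -174.5] [ 7. 46.] 85.9 mean [ 0.6238 -0.1736  0.0833] zmax 0.0936
```

View pics/c11.png

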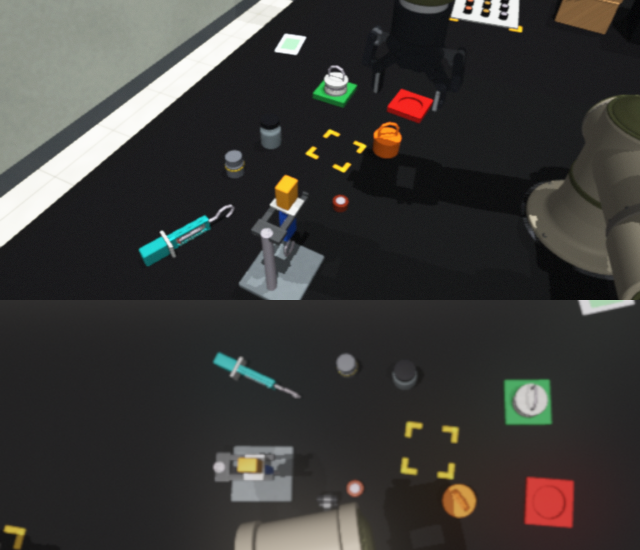

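Picture 11 shows the scale back on its fork as at the start, the canister in the green nest, and the bystanders and decoys unmoved. One last check of lid level and centring.

```bash
python3 - <<'E'
from h import *
a={n:np.load("/tmp/%s.npz"%n)["P"] for n in("side","top")}
for n in("top","side"):
    D=[]
    for k in range(6): im,d=camera(n);D.append(d)
    P=cloud(np.median(D,0),camera_params(n))
    def lid(Q,c,z):
        m=(np.hypot(Q[...,0]-c[0],Q[...,1]-c[1])<.034)&(abs(Q[...,2]-z)<.004);q=Q[m]
        k=np.linalg.lstsq(np.c_[q[:,:2]-c,np.ones(len(q))],q[:,2],rcond=None)[0]
        h=cv2.minAreaRect(q[:,:2].astype(np.float32)*1000)
        print(n,m.sum(),"z,slope",np.round(k[[2,0,1]],4),"centre",fit(Q,z,.0305,c,.004),"rect",np.round(h[0],1),np.round(h[1],1))
    lid(a[n],np.array([.531,.032]),.0445);lid(P,np.array([.6275,-.173]),.0505)
    rect(P,.56,.70,-.24,-.1,.012,.02,n+" nest now")
E
```

```text
top 433 z,slope [0.0445 0.0061 0.0052] centre [531.5  30.8] rect [531.2  30.5] [60.4 59.2]
top 441 z,slope [ 0.0506 -0.      0.0014] centre [ 626.3 -174. ] rect [ 626.1 -173.8] [60.2 61. ]
top nest now 719 rect [ 627.8 -174.3] [90.7 90.1] 89.1 mean [ 0.6251 -0.1694  0.0164] zmax 0.019
side 379 z,slope [ 0.0443  0.0006 -0.0109] centre [532.4  33.7] rect [532.2  33.7] [60.4 62. ]
side 252 z,slope [ 0.0503  0.0012 -0.0193] centre [ 627.4 -171.6] rect [ 627.3 -170.7] [58.8 59.3]
side nest now 390 rect [ 629.3 -171.7] [91.8 91. ] 90.0 mean [ 0.6217 -0.1553  0.016 ] zmax 0.0185
```

```bash
python3 -c "from h import *; print(finish_job(), observe()['clock'])"
```

```text
the job is handed in; nothing more can be done
the job is handed in; nothing more can be done
```

The canister weighed about 630 g, so it is now in the green nest. The scale is back on its stand, and the job was handed in at about 33 s.

- **Weighing:** I held the canister still about 1 cm clear of the bench for over a second. The stretch worked out to 31.4 mm (about 628 g), the pointer sat at roughly 62% of the marks, and the wrist force gave about 625–680 g. The spread in the force figure comes from a noisy tare (-1.30 N measured against -1.81 N expected for the scale). All three are above 600 g, but the pointer was coarse to read from the side camera.
- **Carrying:** I carried it at about 2 cm clearance and turned it on the hook about 90° each way to read the face.
- **Canister:** The lid stands 6.0–6.1 mm higher than it did on the bench, which matches the pocket floor. The top camera shows it level (slope 0.001 or less). The side camera's lid slope read 0.019, but it already read 0.011 on the bench. The lid centre is about 1.5–2 mm to the -x side of the nest outline, which is about the pocket's play within camera accuracy.
- **Scale:** The grip is within 0.3 mm of its starting position in both fixed cameras.
- **Other things:** In the final picture the other items on the bench looked unmoved. The arm ended open and clear of everything.

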